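Make the power pack safe: keys off, snap the terminal cap on

ROBOT

A 6-joint arm with a two-finger parallel gripper is mounted at the origin on a cart in front of the work surface, level with it; the furniture and walls round the work are solid. World frame = base frame: x ahead of the robot, y to its left, z up, the work surface at z = 0. Lengths are in m, angles in rad, forces in N, time in s.
With the tool pointing down it reaches from about 0.35 to 0.775 m from the base axis. Payload 5.5 kg.
Tool frame: the origin (TCP) lies on the mounting face of the last link; the fingertips stand 173 mm ahead of it and the grasp point (between the pads) lies 155 mm ahead of it; z points along the fingers, y is the direction in which the jaws open and shut (so a half turn about z gives the same grasp; the last joint's range is limited). The gripper opens to 85 mm and grips with 20 to 120 N. Pads are 22 mm wide; open, the fingers measure 114 mm over their backs; the gripper's body (76 mm by 85 mm) begins 54 mm behind the grasp point. The pads swing forward as they close: fully open they stand 13 mm farther back than shut.
Start: joints at [-1.3, 0.313, 0.046, 1.304, 0, 1.431], TCP at [0.23, -0.527, 0.405] pointing down, gripper open.
Joint ranges: [-2.76, 2.76], [-0.86, 1.69], [-1.03, 1.26], [-2.2, 2.34], [-1.47, 1.5], [-3.14, 3.14]. Speed limits (rad/s): [2.57, 2.57, 3.14, 3.14, 3.14, 3.14].

INTERFACE

Orientations are given as a unit quaternion [w, x, y, z].
In Python, from workcell import get_state, eyes, env gives the robot as it stands. The module is installed in compiled form; this text tells all that it offers.
- The arm moves only by the tool carry_out, never from a script. Its argument "motion" is a list of rows, each an object of numbers: "jaw": the opening, from -1 (shut) to 1 (fully open); "tx", "ty", "tz": the shift along the tool's x, y, z in cm; "wx", "wy", "wz": the turn, a rotation vector about the tool's x, y, z in degrees. In form: [{"jaw": .., "tx": .., "ty": .., "tz": .., "wx": .., "wy": .., "wz": ..}, ...]. A call has 1 to 20 rows; each row shifts and turns the commanded pose from where the row before left it, along the tool's axes as they then stand; what a row does not reach is not made up. A row lasts 1/8 s, in which the tool goes at most 62.5 mm and 10.7 degrees, less where a joint would pass 70% of its speed; a pose out of reach is approached as far as the arm can. A call with a gripper value outside its range is refused whole. The fingers move at their own pace and stop on an object; "force" is the grip in N (left out, the last holds). Time passes only in rows, so rows that do not move let the fingers close. It gives the time, the measured TCP pose, the force and the opening at its end, in the units of the state.
- get_state(): the state, without advancing time (a new reading comes with each control period).
- eyes.read_camera(name): name is "scene" or "top"; returns the picture (400x640x3 uint8, blue, green, red); there is no depth.
- eyes.calibration(name): a dict with "K" (3x3 intrinsics, pixels), "k1" (the pictures are not rectified: a ray, as slopes to the right and down, at radius r is drawn at 1 + k1 r^2 times it, then the intrinsics apply), "camera_from_world" (4x4, takes a point from world to camera coordinates). Camera axes: x right, y up, looking along -z (the intrinsics and any distortion apply to the point x, -y, -z); pixel columns grow to the right and rows downward; lengths in m; the calibration is good to about 2 mm. A picture is of the moment at which its call begins. calibration takes no time and is no camera call.
- env.hand_in(): hands the job in, once; it reports no verdict.
The state is a dict: "clock": time; "joint_pos": joint angles; "qvel": joint speeds; "tau": joint torques, N m; "tcp_pos": TCP position; "orientation": TCP orientation; "wrist_force": force on the tool from outside, world axes, zero at the start; "ft_torque": the same for the moment, N m; "finger_gap": finger opening in m.
Only numpy, scipy, OpenCV 4.12 (cv2) and the standard library are available. Lean on these libraries where they do the work, as an engineer would, in place of code of your own. Each camera call takes 0.05 s, during which the arm holds its last target.

TASK

Switch off the power pack by pressing its three keys right down and letting each spring back up, one at a time: first the key farthest from the brass terminal stud, then the middle one, then the key nearest the stud. Then put the black snap cap upright over the stud and push it down until it clicks and sits fully home on its seat; when you feel the force drop do not stop, but keep pressing the cap firmly down, and finish like that, the gripper still on the cap and pressing (a firm push, about 10 N). Leave the tape measure, the sanding block and the screw jar where they are.

Things in the scene. Friction and masses are not known exactly. Their poses are not given: they have to be found in the camera images.
- power_pack: Low grey steel case, 110 x 260 mm, its top 45 mm above the bench; it does not shift when pushed. Origin at the centre of its underside. x points away from the robot at yaw 0, y runs along its length towards the stud's end. On top, along the centre line, stand three keys (at y = -95, -47 and +1 mm) and the stud (at y = +82 mm).
- key_far_top (a point): Centre of the top face of the round grey key farthest from the stud, 67 mm above the bench when up; the key is 26 mm across and stands 10 mm proud of a round black housing 42 mm across. The point moves down with the key.
- key_mid_top (a point): The same point of the middle key, an identical one.
- key_near_top (a point): The same point of the key nearest the stud, an identical one.
- key_far (a joint): Downward travel of the key farthest from the stud: 0 when up, 0.006 m when fully down. A spring key: about 1.5 N starts it and 5 N holds it fully down; it springs back up when let go.
- key_mid (a joint): Travel of the middle key, likewise.
- key_near (a joint): Travel of the key nearest the stud, likewise.
- stud_base (a point): Foot of the upright brass stud, on its axis, level with the seat's top face, 50 mm above the bench; z up. The stud is 16 mm across and 19 mm tall from here, tapered at the tip (8 mm across at the top). Four sprung steel balls stand out of its sides 7 mm above this point, to 24 mm across; the cap's bead must be pushed over them.
- seat: Flat black disc round the stud's foot, 46 mm across, 5 mm thick, top 50 mm above the bench; origin under its centre. Going on, the cap's bead first rests on the balls, its rim 9 mm above the seat; about 12 N there makes it snap past, the force drops and the rim meets the seat (cap origin at point stud_base). The cap then stays on, but does not press on the seat by itself.
- snap_cap: Loose black plastic cap, a fluted cylinder 38 mm across, 40 mm tall, about 40 g, standing mouth down on the bench; any yaw will do. Origin at the centre of the rim at its mouth (underside), z up through its closed top. It is hollow for 24 mm from the mouth, 28 mm across inside, with a bead at the mouth that narrows it to 20 mm.
- cap_top (a point): Centre of the cap's closed, flat top, 40 mm above its origin.
- tape_measure: Yellow and black tape measure, 65 x 81 x 33 mm, on the bench; to be left alone. It and the cap stand on opposite sides of the power pack, either way round. Origin at the centre of its underside.
- sanding_block: Plain wooden block, 45 x 110 x 35 mm, on the bench behind the power pack to the right; to be left alone. Origin at the centre of its underside.
- screw_jar: Small glass jar of brass screws with a pale lid, 67 mm across, 81 mm tall, on the bench behind to the left; to be left alone. Origin near the centre of its underside.
There are look-alikes about, which are no part of the job. Several things have the shape of the snap_cap; the one meant has the colours described above.

How it is judged:
By the outcome, as a careful person would: the job done as asked, in the order asked, and still so for the second after the job is handed in, while the arm keeps its last pose, push and grip.
It also fails if it takes over 58 s, if anything falls off the work surface, if the arm or the gripper's body presses on something with over 40 N, if the wrist force passes 120 N, or if a joint passes its speed limit or range.

## Working session

There is one attempt and no reset: what is moved stays moved. The work goes in short steps, Python scripts to look and compute and a tool call to move; the robot and the scene stay as the last step left them, time stands still between calls to the robot, and variables do not carry over. Pictures are saved under pics/ and viewed, and the job is handed in when it is done.

Besides the shell and the picture viewer there is one more tool, called after "Emit:" as name(argument=value, ...) on one line, values as JSON. carry_out: Moves the arm, as the interface text tells. Its arguments: {"type":"object","properties":{"motion":{"type":"array"},"force":{"type":"number"}},"required":["motion"]}

```bash
mkdir -p pics; python3 - <<'E'
from workcell import get_state, eyes, env
import cv2
for n in("scene","top"):
    cv2.imwrite(f"pics/{n}0.png",eyes.read_camera(n)); print(n,eyes.calibration(n))
print(get_state())
E
```

```text
scene {'K': array([[455.27891115,   0.        , 315.81249998],
       [  0.        , 455.27891115, 194.96744443],
       [  0.        ,   0.        ,   1.        ]]), 'k1': -0.04356552560041717, 'camera_from_world': array([[-0.85909721, -0.51175091,  0.00793616,  0.47567414],
       [ 0.24645373, -0.40004258,  0.88273807, -0.1865925 ],
       [-0.44856721,  0.76031371,  0.46979839, -0.9636598 ],
       [ 0.        ,  0.        ,  0.        ,  1.        ]])}
top {'K': array([[469.73916869,   0.        , 317.05771169],
       [  0.        , 469.73916869, 198.75196792],
       [  0.        ,   0.        ,   1.        ]]), 'k1': -0.12716015609166456, 'camera_from_world': array([[-0.01072676, -0.99993171,  0.00463785, -0.00683432],
       [ 0.9795586 , -0.00957625,  0.20093094, -0.57012768],
       [-0.2008728 ,  0.00669839,  0.97959443, -1.11485877],
       [ 0.        ,  0.        ,  0.        ,  1.        ]])}
{'clock': 0.1, 'joint_pos': array([-1.29958974e+00,  3.13906021e-01,  4.50571899e-02,  1.30360155e+00,
       -1.88905225e-05,  1.43123602e+00]), 'qvel': array([-0.00115256, -0.00160138,  0.00311207,  0.00045461,  0.00046709,
       -0.00088254]), 'tau': array([ 2.93162695e-03, -4.81728351e+01,  2.99241865e+01,  1.28842023e-02,
       -1.16673582e-04,  1.74825453e-05]), 'tcp_pos': array([ 0.22956336, -0.52698   ,  0.4038943 ]), 'orientation': array([-8.24613719e-04,  9.78982519e-01,  2.03942498e-01, -6.38229472e-05]), 'wrist_force': array([-0.01788669,  0.05823727,  0.755945  ]), 'ft_torque': array([-0.04112449, -0.05862378, -0.01564046]), 'finger_gap': 0.08524206750381545}
```

View pics/scene0.png

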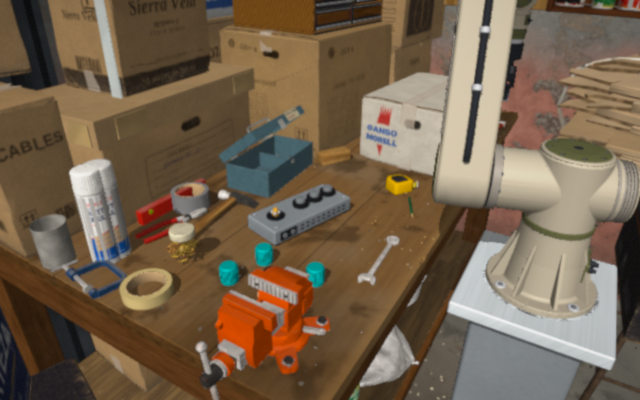

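View pics/top0.png

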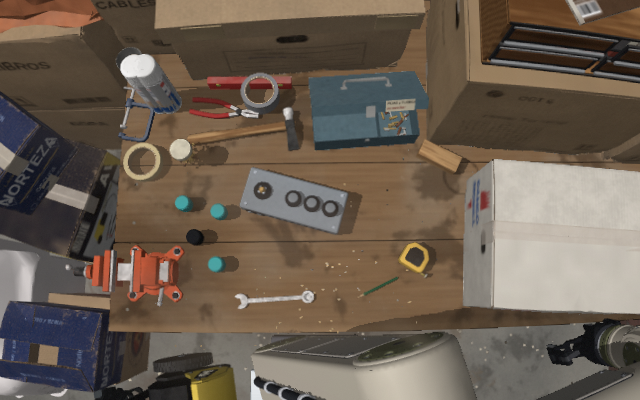

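The top view shows the black cap at about (195,237), the stud at about (262,190) and the keys at about (293,199), (311,204) and (330,209). The teal caps are decoys. In the scene view the cap may be hidden behind the vise. I'll zoom in.

```bash
python3 - <<'E'
import cv2
a=cv2.imread("pics/top0.png");b=cv2.imread("pics/scene0.png")
cv2.imwrite("pics/t1.png",cv2.resize(a[155:285,160:360],None,fx=4,fy=4,interpolation=cv2.INTER_CUBIC))
cv2.imwrite("pics/s1.png",cv2.resize(b[175:315,205:365],None,fx=5,fy=4.2,interpolation=cv2.INTER_CUBIC))
E
```

```text
(no output)
```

View pics/t1.png

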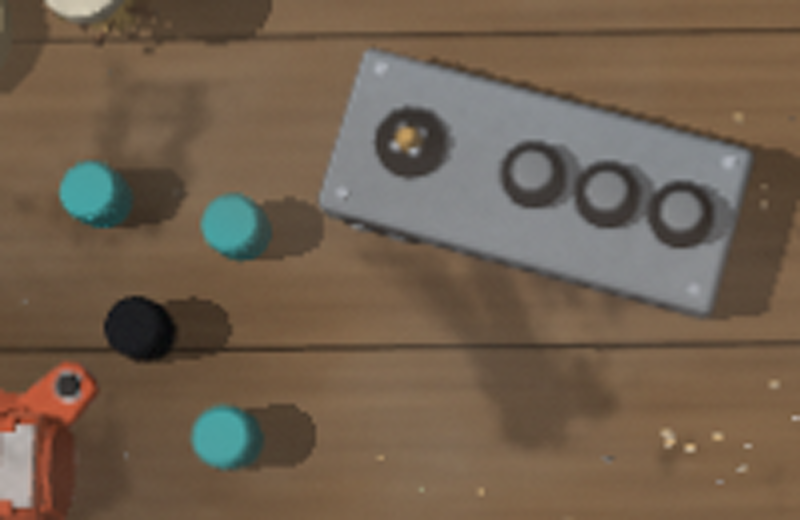

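View pics/s1.png

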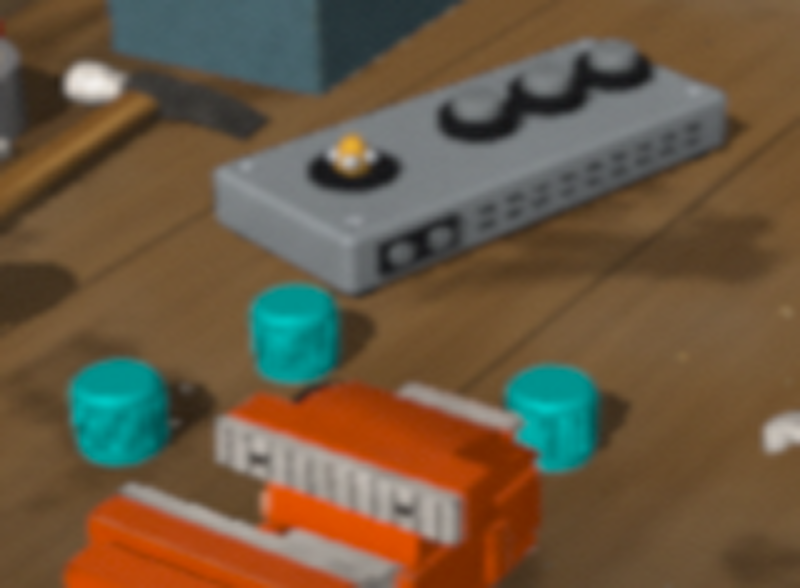

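```bash
cat > h.py <<'E'
import numpy as np,cv2
from workcell import get_state, eyes, env
from scipy.optimize import least_squares
C={n:eyes.calibration(n) for n in("scene","top")}
def proj(n,P):
    c=C[n];P=np.atleast_2d(P);q=P@c["camera_from_world"][:3,:3].T+c["camera_from_world"][:3,3]
    s=np.c_[q[:,0],-q[:,1]]/(-q[:,2:3]); r2=(s**2).sum(1,keepdims=True)
    s=s*(1+c["k1"]*r2); return s*c["K"][0,0]+c["K"][:2,2]
def tri(pt,ps):
    f=lambda X:np.r_[proj("top",X)[0]-pt,proj("scene",X)[0]-ps]
    r=least_squares(f,[.5,0,.05]);return r.x,r.fun
def onz(n,p,z):
    r=least_squares(lambda X:proj(n,[X[0],X[1],z])[0]-p,[.5,0]);return np.r_[r.x,z]
def pack(v):
    x,y,a=v;R=np.array([[np.cos(a),-np.sin(a)],[np.sin(a),np.cos(a)]])
    return lambda px,py,pz:np.r_[R@[px,py]+[x,y],pz]
E
python3 - <<'E'
from h import *
T=lambda u,v:np.array([160+(u+.5)/4-.5,155+(v+.5)/4-.5])
S=lambda u,v:np.array([205+(u+.5)/5-.5,175+(v+.5)/4.2-.5])
F={"near":(T(535,172),S(483,103),(0,.001,.067)),"mid":(T(607,193),S(551,74),(0,-.047,.067)),"far":(T(683,214),S(614,53),(0,-.095,.067)),"stud":(T(405,133),S(351,142),(0,.082,.069)),
"cTL":(T(367,50),None,(.055,.13,.045)),"cBL":(T(321,210),S(350,245),(-.055,.13,.045)),"cTR":(T(750,152),None,(.055,-.13,.045)),"cBR":(T(708,314),S(724,98),(-.055,-.13,.045)),"cs":(None,S(217,178),(.055,.13,.045))}
for k,(a,b,m) in F.items():
    if a is not None and b is not None: X,r=tri(a,b);print(k,X.round(4),r.round(2))
def f(v,only=None):
    p=pack(v);o=[]
    for k,(a,b,m) in F.items():
        for n,q in(("top",a),("scene",b)):
            if q is not None and n in(only or "topscene"): o+=list(proj(n,p(*m))[0]-q)
    return np.array(o)
for only in(None,"top","scene"):
    r=least_squares(f,[.55,0,0],args=(only,),loss="soft_l1");print(only,r.x.round(4),f(r.x,only).round(1))
r=least_squares(f,[.55,0,0],loss="soft_l1")
p=pack(r.x)
for k,(a,b,m) in F.items(): print(k,p(*m).round(4))
# cap
im=cv2.imread("pics/top0.png");g=im.max(2)
print(g[225:250,180:222])
E
```

```text
near [0.5717 0.0458 0.0608] [ 0.22  0.46 -0.5  -0.11]
mid [0.5576 0.0012 0.0645] [ 0.14  0.29 -0.33 -0.07]
far [ 0.5452 -0.0454  0.0619] [-0.01 -0.03  0.03  0.01]
stud [0.5962 0.1266 0.0657] [ 0.26  0.5  -0.53 -0.14]
cBL [0.555  0.1835 0.0396] [-0.19 -0.36  0.36  0.09]
cBR [ 0.4859 -0.0607  0.0392] [-0.05 -0.12  0.14  0.02]
None [ 0.5703  0.0477 -0.2748] [-1.1  0.4 -0.8 -1.7 -0.4  0.1 -0.5 -0.7 -0.6 -0.1 -0.  -1.4  0.1  1.6
  0.6 -0.9 -1.2 -0.5 -2.2  0.2  0.  -0.7  1.3 -0.1  0.8  1.1  1.8 -1.8
 -1.6 -2.6]
top [ 0.5711  0.0466 -0.2781] [-0.6  0.1  0.  -0.1 -0.2 -0.3  0.5  1.2 -0.6 -0.9 -1.8 -0.3  1.7 -0.2
  1.1  0.9]
scene [ 0.5665  0.0532 -0.2715] [-0.7 -0.4 -0.4  0.5  0.2 -0.3  0.7  0.5  0.2  0.9  2.1 -0.7 -1.7 -1.1]
near [0.5706 0.0487 0.067 ]
mid [0.5575 0.0025 0.067 ]
far [ 0.5445 -0.0437  0.067 ]
stud [0.5925 0.1266 0.069 ]
cTL [0.6585 0.1579 0.045 ]
cBL [0.5526 0.1878 0.045 ]
cTR [ 0.588  -0.0923  0.045 ]
cBR [ 0.4821 -0.0625  0.045 ]
cs [0.6585 0.1579 0.045 ]
[[105 106 106 ... 114 114 114]
 [105 107 107 ... 112 115 114]
 [107 106 107 ... 113 114 114]
 ...
 [160 104  92 ... 107 110 111]
 [172 123  88 ... 110 113 113]
 [142 153 115 ... 109 110 111]]
```

```bash
cat >> h.py <<'E'
def sil(n,x,y,z0=0,r=.019,h=.04,up=8):
    t=np.linspace(0,2*np.pi,60);P=np.vstack([np.c_[x+r*np.cos(t),y+r*np.sin(t),0*t+z] for z in(z0,z0+h)])
    return cv2.convexHull(proj(n,P).astype(np.float32))[:,0]
def fitcap(im,n,box,z0=0,thr=38,x0=(.48,.22)):
    u0,v0,u1,v1=box;k=8
    g=cv2.resize(im[v0:v1,u0:u1].max(2),None,fx=k,fy=k,interpolation=cv2.INTER_CUBIC)
    m=(g<thr).astype(np.uint8)
    nn,l,st,ce=cv2.connectedComponentsWithStats(m);i=1+st[1:,4].argmax();m=(l==i).astype(np.uint8)
    def mask(v):
        h=(sil(n,*v,z0)-[u0,v0]+.5)*k-.5;z=np.zeros_like(m);cv2.fillPoly(z,[np.round(h).astype(np.int32)],1);return z
    from scipy.optimize import minimize
    r=minimize(lambda v:(mask(v)^m).sum(),x0,method="Nelder-Mead",options=dict(initial_simplex=np.array([x0,[x0[0]+.02,x0[1]],[x0[0],x0[1]+.02]]),xatol=1e-5))
    return r.x,r.fun,m.sum(),mask(r.x).sum()
E
python3 - <<'E'
from h import *
im=cv2.imread("pics/top0.png")
print(im[237,178:222].tolist())
for th in(30,38,45):
    print(fitcap(im,"top",(178,222,222,252),thr=th,x0=onz("top",(195,238),.0)[:2]))
b=cv2.imread("pics/scene0.png")
c,*_=fitcap(im,"top",(178,222,222,252),thr=38,x0=onz("top",(195,238),.0)[:2])
print(sil("scene",*c).min(0),sil("scene",*c).max(0), proj("scene",[*c,.04]))
print(b[262:274,262:282].max(2))
# tape, teal caps
for q,z in(((415,257),.033),):print("tape",onz("top",q,z))
for q in((183,203),(218,211),(216,263)):print("teal",onz("top",q,.03))
print("vise",onz("top",(175,252),.06))
E
```

```text
[[60, 82, 104], [61, 82, 103], [62, 83, 104], [61, 83, 104], [62, 84, 103], [63, 84, 105], [63, 83, 106], [62, 83, 106], [35, 33, 35], [34, 32, 32], [31, 28, 29], [33, 30, 30], [33, 32, 30], [32, 29, 28], [32, 28, 29], [33, 31, 30], [33, 31, 30], [32, 31, 31], [31, 30, 30], [31, 29, 28], [30, 28, 28], [22, 21, 22], [19, 18, 18], [14, 12, 12], [11, 7, 10], [13, 17, 19], [30, 40, 51], [39, 54, 69], [40, 54, 69], [39, 54, 70], [39, 55, 70], [40, 56, 71], [40, 55, 70], [41, 58, 72], [42, 58, 73], [40, 56, 72], [42, 57, 72], [42, 57, 73], [42, 57, 72], [41, 56, 72], [61, 84, 108], [65, 91, 117], [66, 91, 117], [65, 90, 116]]
(array([0.48009016, 0.29643246]), np.float64(9875.0), np.uint64(5246), np.uint64(15117))
(array([0.48105651, 0.30007952]), np.float64(1715.0), np.uint64(13429), np.uint64(15144))
(array([0.48073479, 0.2999659 ]), np.float64(1342.0), np.uint64(14176), np.uint64(15162))
[262.2228 263.8641] [281.3627 290.7191] [[271.52718974 269.43676062]]
[[140 141 144 148 146 140 131 123 107  85  67  86 102 110 111 109 110 109
  109 108]
 [149 148 149 147 142 134 123 110  97  81  91 10
[... 390 characters left out ...]
  73  81 110 131 146 155 157 156 153 151 148 147 145 143 141
  137 136]
 [123  99  76  83 120 147 161 164 164 163 160 158 156 154 153 151 149 147
  144 143]
 [150 121 100 126 155 167 170 169 169 166 165 164 163 161 159 157 154 151
  148 147]
 [170 158 151 161 173 175 173 173 171 172 171 171 169 167 165 161 158 155
  153 151]
 [179 176 175 176 177 176 177 176 176 176 177 175 173 173 170 167 162 160
  156 154]
 [181 180 179 178 176 176 177 178 179 180 180 179 177 176 173 169 167 163
  160 159]]
tape [ 0.42358602 -0.25692083  0.033     ]
teal [0.56795068 0.33259547 0.03      ]
teal [0.54626698 0.24063398 0.03      ]
teal [0.41391179 0.24207144 0.03      ]
vise [0.43904881 0.33889437 0.06      ]
```

```bash
python3 - <<'E'
from h import *
for s,t in (((363,92),(492,161)),((360,141),(467,235))):pass
print("box corner near-left top", tri((463,306),(440,168)), "front-left?", [onz("top",(463,306),z).round(3) for z in(.0,.15,.25)], [onz("top",(492,161),z).round(3) for z in(.0,.15,.25)])
X,r=tri((492,161),(418,74));print(X,r)
print("vise",[onz("top",(178,255),z).round(3) for z in(.03,.06,.1)],[onz("top",(183,270),z).round(3) for z in(.03,.06,.1)])
E
```

```text
box corner near-left top (array([ 0.31353932, -0.36392435,  0.04935972]), array([-1.79824244, -5.59659627,  7.06739764,  0.29938606])) front-left? [array([ 0.298, -0.383,  0.   ]), array([ 0.303, -0.336,  0.15 ]), array([ 0.306, -0.305,  0.25 ])] [array([ 0.682, -0.491,  0.   ]), array([ 0.639, -0.43 ,  0.15 ]), array([ 0.61, -0.39,  0.25])]
[ 0.54757445 -0.38011582  0.31152309] [  9.06934224  21.54320722 -34.37249955  -4.90944199]
vise [array([0.434, 0.34 , 0.03 ]), array([0.432, 0.331, 0.06 ]), array([0.428, 0.319, 0.1  ])] [array([0.396, 0.326, 0.03 ]), array([0.395, 0.317, 0.06 ]), array([0.393, 0.306, 0.1  ])]
```

Emit:
carry_out(motion=[{"wz": -10.5, "tz": -0.4, "jaw": -1}, {"wz": -10.5, "tz": -0.4, "jaw": -1}, {"wz": -10.5, "tz": -0.4, "jaw": -1}, {"wz": -10.5, "tz": -0.4, "jaw": -1}, {"wz": -10.5, "tz": -0.4, "jaw": -1}, {"wz": -10.5, "tz": -0.4, "jaw": -1}, {"wz": -10.5, "tz": -0.4, "jaw": -1}, {"wz": -10.5, "tz": -0.4, "jaw": -1}, {"wz": -10.5, "tz": -0.4, "jaw": -1}, {"wz": -10.5, "tz": -0.4, "jaw": -1}, {"wz": -10.5, "jaw": -1}, {"wz": -10.5, "jaw": -1}, {"wz": -10.5, "jaw": -1}, {"wz": -10.5, "jaw": -1}, {"wz": -9.5, "jaw": -1}])

```text
invalid input at $.motion[0]: expected keys jaw, tx, ty, tz, wx, wy, wz
```

Emit:
carry_out(motion=[{"jaw": -1, "tx": 0, "ty": 0, "tz": -0.4, "wx": 0, "wy": 0, "wz": -10.5}, {"jaw": -1, "tx": 0, "ty": 0, "tz": -0.4, "wx": 0, "wy": 0, "wz": -10.5}, {"jaw": -1, "tx": 0, "ty": 0, "tz": -0.4, "wx": 0, "wy": 0, "wz": -10.5}, {"jaw": -1, "tx": 0, "ty": 0, "tz": -0.4, "wx": 0, "wy": 0, "wz": -10.5}, {"jaw": -1, "tx": 0, "ty": 0, "tz": -0.4, "wx": 0, "wy": 0, "wz": -10.5}, {"jaw": -1, "tx": 0, "ty": 0, "tz": -0.4, "wx": 0, "wy": 0, "wz": -10.5}, {"jaw": -1, "tx": 0, "ty": 0, "tz": -0.4, "wx": 0, "wy": 0, "wz": -10.5}, {"jaw": -1, "tx": 0, "ty": 0, "tz": -0.4, "wx": 0, "wy": 0, "wz": -10.5}, {"jaw": -1, "tx": 0, "ty": 0, "tz": -0.4, "wx": 0, "wy": 0, "wz": -10.5}, {"jaw": -1, "tx": 0, "ty": 0, "tz": -0.4, "wx": 0, "wy": 0, "wz": -10.5}, {"jaw": -1, "tx": 0, "ty": 0, "tz": 0, "wx": 0, "wy": 0, "wz": -10.5}, {"jaw": -1, "tx": 0, "ty": 0, "tz": 0, "wx": 0, "wy": 0, "wz": -10.5}, {"jaw": -1, "tx": 0, "ty": 0, "tz": 0, "wx": 0, "wy": 0, "wz": -10.5}, {"jaw": -1, "tx": 0, "ty": 0, "tz": 0, "wx": 0, "wy": 0, "wz": -10.5}, {"jaw": -1, "tx": 0, "ty": 0, "tz": 0, "wx": 0, "wy": 0, "wz": -9.5}])

```text
clock: 1.98
tcp_pos: [0.2296, -0.5271, 0.4442]
orientation: [-0.0, -0.003, 1.0, 0.001]
wrist_force: [-0.3, 0.3, -0.4]
finger_gap: 0.0003
```

Emit:
carry_out(motion=[{"jaw": -1, "tx": -0.7, "ty": 4.6, "tz": 0, "wx": 0, "wy": 0, "wz": 0}, {"jaw": -1, "tx": -0.7, "ty": 4.6, "tz": 0, "wx": 0, "wy": 0, "wz": 0}, {"jaw": -1, "tx": -0.7, "ty": 4.6, "tz": 0, "wx": 0, "wy": 0, "wz": 0}, {"jaw": -1, "tx": -0.7, "ty": 4.6, "tz": 0, "wx": 0, "wy": 0, "wz": 0}, {"jaw": -1, "tx": -0.6, "ty": 4.6, "tz": 0, "wx": 0, "wy": 0, "wz": 0}, {"jaw": -1, "tx": -0.6, "ty": 4.6, "tz": 0, "wx": 0, "wy": 0, "wz": 0}, {"jaw": -1, "tx": -4.0, "ty": 3.0, "tz": 2, "wx": 0, "wy": 0, "wz": 0}, {"jaw": -1, "tx": -4.0, "ty": 3.0, "tz": 2, "wx": 0, "wy": 0, "wz": 0}, {"jaw": -1, "tx": -4.0, "ty": 3.0, "tz": 2, "wx": 0, "wy": 0, "wz": 0}, {"jaw": -1, "tx": -4.0, "ty": 3.0, "tz": 2, "wx": 0, "wy": 0, "wz": 0}, {"jaw": -1, "tx": -4.0, "ty": 3.0, "tz": 2, "wx": 0, "wy": 0, "wz": 0}, {"jaw": -1, "tx": -4.0, "ty": 3.0, "tz": 2, "wx": 0, "wy": 0, "wz": 0}, {"jaw": -1, "tx": -3.5, "ty": 2.6, "tz": 2, "wx": 0, "wy": 0, "wz": 0}, {"jaw": -1, "tx": 0, "ty": 0, "tz": 1, "wx": 0, "wy": 0, "wz": 0}, {"jaw": -1, "tx": 0, "ty": 0, "tz": 0, "wx": 0, "wy": 0, "wz": 0}])

```text
clock: 3.85
tcp_pos: [0.5434, -0.0448, 0.2933]
orientation: [-0.002, -0.001, 1.0, 0.0]
wrist_force: [0.4, -0.1, 1.6]
finger_gap: -0.0003
```

```bash
python3 - <<'E'
from h import *
s=get_state();print(s["tcp_pos"],s["orientation"])
R=None
for n in("scene","top"):
    im=eyes.read_camera(n);cv2.imwrite(f"pics/{n}2.png",im)
    tip=s["tcp_pos"]-[0,0,.173];p=proj(n,tip)[0];print(n,p)
    u,v=p.astype(int);c=im[v-60:v+60,u-75:u+75].copy();c=cv2.resize(c,None,fx=5,fy=4.9,interpolation=cv2.INTER_CUBIC)
    cv2.circle(c,(int((p[0]-u+75.5)*5),int((p[1]-v+60.5)*4.9)),4,(0,0,255),1);cv2.imwrite(f"pics/{n}2c.png",c)
E
```

```text
[ 0.54336149 -0.0448209   0.29333251] [-1.80580494e-03 -5.35126494e-04  9.99998196e-01  2.46741873e-04]
scene [328.39943779 167.51115616]
top [330.94440602 204.38317433]
```

View pics/scene2c.png

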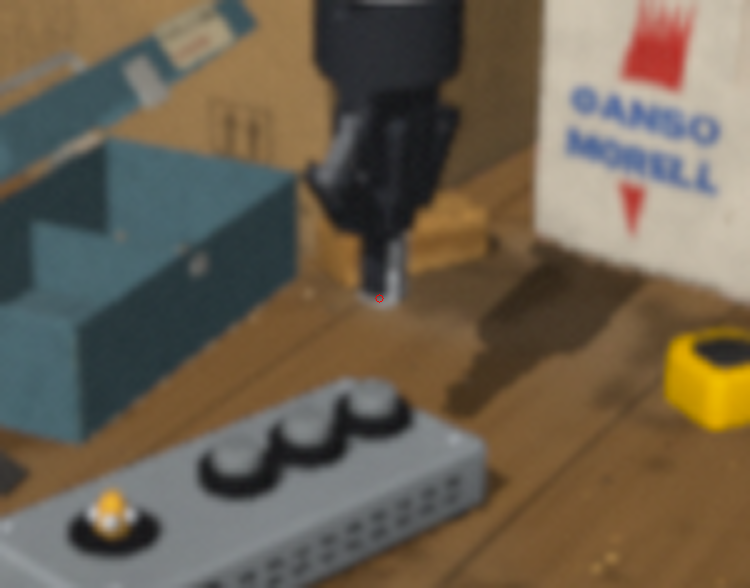

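View pics/top2c.png

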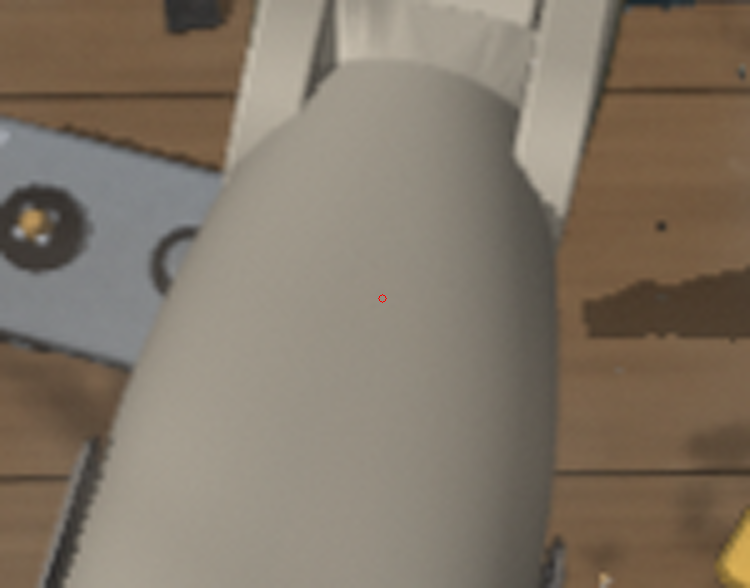

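Emit:
carry_out(motion=[{"jaw": -1, "tx": -0.1, "ty": 0, "tz": 2, "wx": 0, "wy": 0, "wz": 0}, {"jaw": -1, "tx": 0, "ty": 0, "tz": 1.5, "wx": 0, "wy": 0, "wz": 0}, {"jaw": -1, "tx": 0, "ty": 0, "tz": 0.5, "wx": 0, "wy": 0, "wz": 0}, {"jaw": -1, "tx": 0, "ty": 0, "tz": 0, "wx": 0, "wy": 0, "wz": 0}])

```text
clock: 4.45
tcp_pos: [0.5451, -0.0453, 0.2547]
orientation: [-0.0, -0.0, 1.0, 0.0]
wrist_force: [-0.6, 0.9, -0.1]
finger_gap: 0.0001
```

```bash
cat >> h.py <<'E'
def snap(tag,names=("scene",),pts=(),half=(50,40),k=7.5):
    s=get_state();print(s["clock"],s["tcp_pos"].round(4),s["wrist_force"].round(2),s["finger_gap"])
    for n in names:
        im=eyes.read_camera(n);cv2.imwrite(f"pics/{n}{tag}.png",im)
        P=np.vstack([s["tcp_pos"]-[0,0,.173]]+list(pts));p=proj(n,P);u,v=p[0].astype(int);u=max(u,half[0]);v=max(v,half[1])
        c=im[v-half[1]:v+half[1],u-half[0]:u+half[0]];c=cv2.resize(c,None,fx=k,fy=k,interpolation=cv2.INTER_CUBIC)
        for q in p:
            cv2.circle(c,tuple(int(a) for a in (q-[u,v]+half+.5)*k),4,(0,0,255),1)
        print(n,p.round(1).tolist());cv2.imwrite(f"pics/{n}{tag}c.png",c)
E
python3 - <<'E'
from h import *
snap("3",pts=[[.5445,-.0437,.067],[.5452,-.0454,.062]])
E
```

```text
4.45 [ 0.5451 -0.0453  0.2547] [-0.62  0.88 -0.06] 9.03812832599159e-05
scene [[327.6, 180.6], [327.4, 185.8], [327.4, 187.2]]
```

View pics/scene3c.png

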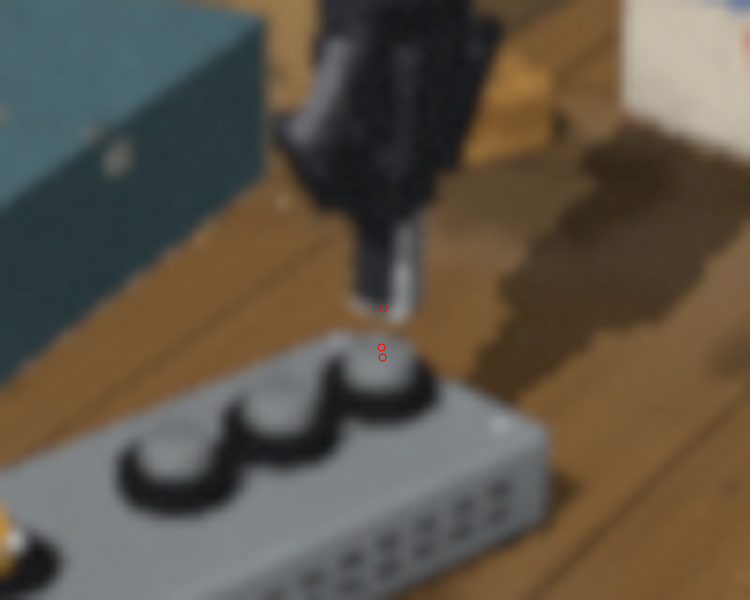

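Emit:
carry_out(motion=[{"jaw": -1, "tx": 0, "ty": 0, "tz": 1.0, "wx": 0, "wy": 0, "wz": 0}, {"jaw": -1, "tx": 0, "ty": 0, "tz": 0.4, "wx": 0, "wy": 0, "wz": 0}, {"jaw": -1, "tx": 0, "ty": 0, "tz": 0.3, "wx": 0, "wy": 0, "wz": 0}, {"jaw": -1, "tx": 0, "ty": 0, "tz": 0, "wx": 0, "wy": 0, "wz": 0}])

```text
clock: 5.0
tcp_pos: [0.5452, -0.0449, 0.2377]
orientation: [-0.0, -0.0, 1.0, -0.0]
wrist_force: [-0.8, 0.8, 2.5]
finger_gap: 0.0001
```

Emit:
carry_out(motion=[{"jaw": -1, "tx": 0, "ty": 0, "tz": 0.4, "wx": 0, "wy": 0, "wz": 0}, {"jaw": -1, "tx": 0, "ty": 0, "tz": 0.1, "wx": 0, "wy": 0, "wz": 0}, {"jaw": -1, "tx": 0, "ty": 0, "tz": 0, "wx": 0, "wy": 0, "wz": 0}])

```text
clock: 5.38
tcp_pos: [0.5452, -0.0449, 0.2343]
orientation: [0.0, -0.0, 1.0, -0.0]
wrist_force: [-4.8, 1.1, 14.1]
finger_gap: 0.0001
```

Emit:
carry_out(motion=[{"jaw": -1, "tx": 0, "ty": 0, "tz": 0.05, "wx": 0, "wy": 0, "wz": 0}, {"jaw": -1, "tx": 0, "ty": 0, "tz": 0, "wx": 0, "wy": 0, "wz": 0}])

```text
clock: 5.62
tcp_pos: [0.5452, -0.0449, 0.2342]
orientation: [0.001, -0.0, 1.0, -0.0]
wrist_force: [-6.4, 0.9, 17.3]
finger_gap: 0.0002
```

Emit:
carry_out(motion=[{"jaw": -1, "tx": 0, "ty": 0, "tz": -0.8, "wx": 0, "wy": 0, "wz": 0}, {"jaw": -1, "tx": 0, "ty": 0, "tz": -1.5, "wx": 0, "wy": 0, "wz": 0}, {"jaw": -1, "tx": 0, "ty": 0, "tz": 0, "wx": 0, "wy": 0, "wz": 0}, {"jaw": -1, "tx": -1.3, "ty": 4.6, "tz": 0, "wx": 0, "wy": 0, "wz": 0}, {"jaw": -1, "tx": 0, "ty": 0, "tz": 0, "wx": 0, "wy": 0, "wz": 0}])

```text
clock: 6.25
tcp_pos: [0.5587, 0.0029, 0.2548]
orientation: [0.0, -0.002, 1.0, 0.0]
wrist_force: [0.0, -1.4, -0.0]
finger_gap: 0.0001
```

```bash
python3 - <<'E'
from h import *
snap("4",pts=[[.5575,.0025,.067]])
E
```

```text
6.25 [0.5587 0.0029 0.2548] [ 0.03 -1.39 -0.05] 5.207166791544214e-05
scene [[313.8, 186.4], [314.3, 191.5]]
```

View pics/scene4c.png

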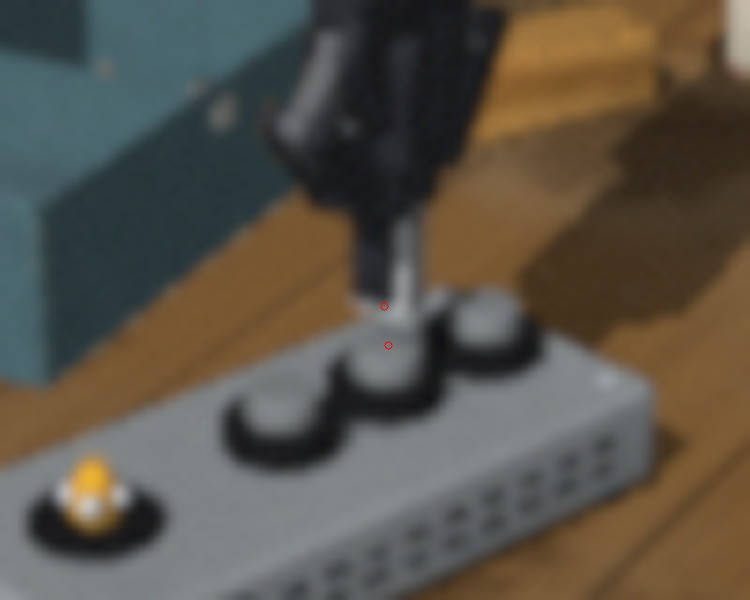

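Emit:
carry_out(motion=[{"jaw": -1, "tx": 0, "ty": 0, "tz": 1.2, "wx": 0, "wy": 0, "wz": 0}, {"jaw": -1, "tx": 0, "ty": 0, "tz": 0.5, "wx": 0, "wy": 0, "wz": 0}, {"jaw": -1, "tx": 0, "ty": 0, "tz": 0.4, "wx": 0, "wy": 0, "wz": 0}, {"jaw": -1, "tx": 0, "ty": 0, "tz": 0.15, "wx": 0, "wy": 0, "wz": 0}, {"jaw": -1, "tx": 0, "ty": 0, "tz": 0, "wx": 0, "wy": 0, "wz": 0}])

```text
clock: 6.92
tcp_pos: [0.5578, 0.0005, 0.2343]
orientation: [0.0, 0.0, 1.0, -0.0]
wrist_force: [-5.3, 0.1, 15.0]
finger_gap: -0.0005
```

Emit:
carry_out(motion=[{"jaw": -1, "tx": 0, "ty": 0, "tz": 0, "wx": 0, "wy": 0, "wz": 0}, {"jaw": -1, "tx": 0, "ty": 0, "tz": -0.8, "wx": 0, "wy": 0, "wz": 0}, {"jaw": -1, "tx": 0, "ty": 0, "tz": -1.5, "wx": 0, "wy": 0, "wz": 0}, {"jaw": -1, "tx": 0, "ty": 0, "tz": 0, "wx": 0, "wy": 0, "wz": 0}, {"jaw": -1, "tx": -1.3, "ty": 4.7, "tz": 0, "wx": 0, "wy": 0, "wz": 0}, {"jaw": -1, "tx": 0, "ty": 0, "tz": 0, "wx": 0, "wy": 0, "wz": 0}, {"jaw": -1, "tx": 0, "ty": 0, "tz": 1.2, "wx": 0, "wy": 0, "wz": 0}, {"jaw": -1, "tx": 0, "ty": 0, "tz": 0.5, "wx": 0, "wy": 0, "wz": 0}, {"jaw": -1, "tx": 0, "ty": 0, "tz": 0.4, "wx": 0, "wy": 0, "wz": 0}, {"jaw": -1, "tx": 0, "ty": 0, "tz": 0.2, "wx": 0, "wy": 0, "wz": 0}, {"jaw": -1, "tx": 0, "ty": 0, "tz": 0, "wx": 0, "wy": 0, "wz": 0}, {"jaw": -1, "tx": 0, "ty": 0, "tz": 0, "wx": 0, "wy": 0, "wz": 0}])

```text
clock: 8.43
tcp_pos: [0.5706, 0.0476, 0.2343]
orientation: [-0.0, -0.0, 1.0, -0.0]
wrist_force: [-5.9, 0.6, 15.5]
finger_gap: 0.0004
```

```bash
python3 - <<'E'
from h import *
snap("5",pts=[[.5706,.0487,.061]])
E
```

```text
8.425 [0.5706 0.0476 0.2343] [-5.94  0.6  15.51] 0.0003874791756135733
scene [[300.7, 199.3], [300.4, 199.5]]
```

View pics/scene5c.png

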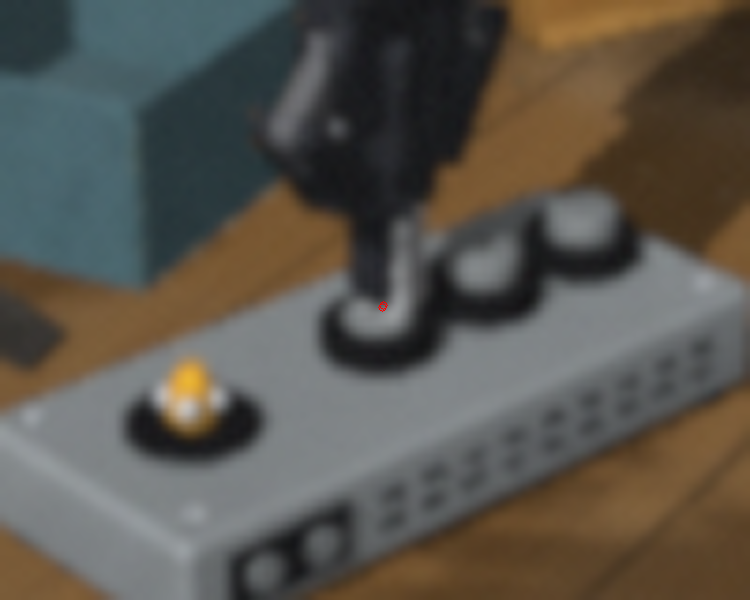

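Emit:
carry_out(motion=[{"jaw": -1, "tx": 0, "ty": 0, "tz": -0.8, "wx": 0, "wy": 0, "wz": 0}, {"jaw": -1, "tx": 0, "ty": 0, "tz": -2.5, "wx": 0, "wy": 0, "wz": 0}, {"jaw": -1, "tx": 0, "ty": 0, "tz": -4, "wx": 0, "wy": 0, "wz": 0}, {"jaw": 0.4, "tx": 1.5, "ty": 4.2, "tz": -1, "wx": 0, "wy": 0, "wz": 0}, {"jaw": 0.4, "tx": 1.5, "ty": 4.2, "tz": 0, "wx": 0, "wy": 0, "wz": 0}, {"jaw": 0.4, "tx": 1.5, "ty": 4.2, "tz": 0, "wx": 0, "wy": 0, "wz": 0}, {"jaw": 0.4, "tx": 1.5, "ty": 4.2, "tz": 0, "wx": 0, "wy": 0, "wz": 0}, {"jaw": 0.4, "tx": 1.5, "ty": 4.2, "tz": 0, "wx": 0, "wy": 0, "wz": 0}, {"jaw": 0.4, "tx": 1.5, "ty": 4.2, "tz": 0, "wx": 0, "wy": 0, "wz": 0}, {"jaw": 0.4, "tx": 0, "ty": 0, "tz": 0, "wx": 0, "wy": 0, "wz": 0}, {"jaw": 0.4, "tx": 0, "ty": 0, "tz": 0, "wx": 0, "wy": 0, "wz": 0}])

```text
clock: 9.85
tcp_pos: [0.4812, 0.2996, 0.3154]
orientation: [-0.0, -0.0, 1.0, -0.0]
wrist_force: [0.5, -0.4, 0.4]
finger_gap: 0.0596
```

```bash
python3 - <<'E'
from h import *
snap("6",names=("scene","top"),pts=[[.481,.3,.04],[.5925,.1266,.069]],half=(62,45),k=6)
b=np.array([.6,.8])
S=lambda u,v:np.array([205+(u+.5)/5-.5,175+(v+.5)/4.2-.5])-b
for k,p,z in(("near",S(483,103),.067),("mid",S(551,74),.067),("far",S(614,53),.067),("studtip",S(351,138),.069)):print(k,onz("scene",p,z).round(4))
E
```

```text
9.85 [0.4812 0.2996 0.3154] [ 0.51 -0.41  0.43] 0.05959843800828951
scene [[269.6, 226.9], [271.6, 269.4], [275.5, 207.5]]
top [[182.1, 230.4], [193.1, 236.0], [261.0, 189.5]]
near [0.5677 0.0524 0.067 ]
mid [0.5579 0.0022 0.067 ]
far [ 0.5442 -0.0399  0.067 ]
studtip [0.5974 0.1249 0.069 ]
```

View pics/scene6c.png

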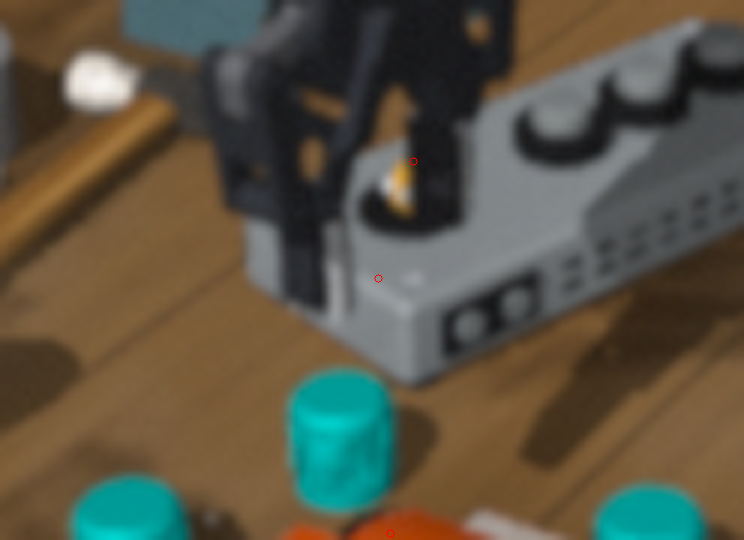

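View pics/top6c.png

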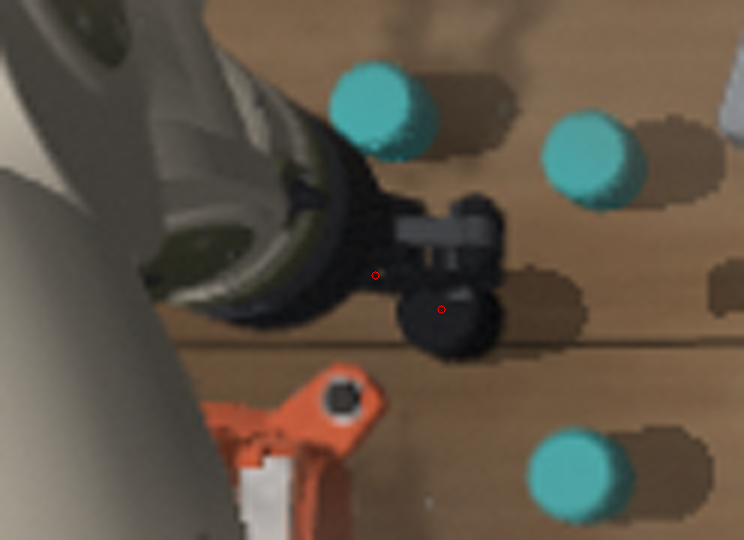

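Emit:
carry_out(motion=[{"jaw": 0.4, "tx": 0, "ty": 0, "tz": 4, "wx": 0, "wy": 0, "wz": 0}, {"jaw": 0.4, "tx": 0, "ty": 0, "tz": 4, "wx": 0, "wy": 0, "wz": 0}, {"jaw": 0.4, "tx": 0, "ty": 0, "tz": 2, "wx": 0, "wy": 0, "wz": 0}, {"jaw": 0.4, "tx": 0, "ty": 0, "tz": 1, "wx": 0, "wy": 0, "wz": 0}, {"jaw": 0.4, "tx": 0, "ty": 0, "tz": 0, "wx": 0, "wy": 0, "wz": 0}])

```text
clock: 10.58
tcp_pos: [0.4814, 0.2992, 0.2054]
orientation: [-0.0, 0.0, 1.0, -0.0]
wrist_force: [-0.6, -0.2, -0.2]
finger_gap: 0.0597
```

```bash
python3 - <<'E'
from h import *
snap("7",names=("scene","top"),pts=[[.481,.3,.04],[.5925,.1266,.069]],half=(62,45),k=6)
E
```

```text
10.575 [0.4814 0.2992 0.2054] [-0.56 -0.2  -0.2 ] 0.05965512078424945
scene [[271.8, 272.1], [271.6, 269.4], [275.5, 207.5]]
top [[194.2, 236.2], [193.1, 236.0], [261.0, 189.5]]
```

View pics/scene7c.png

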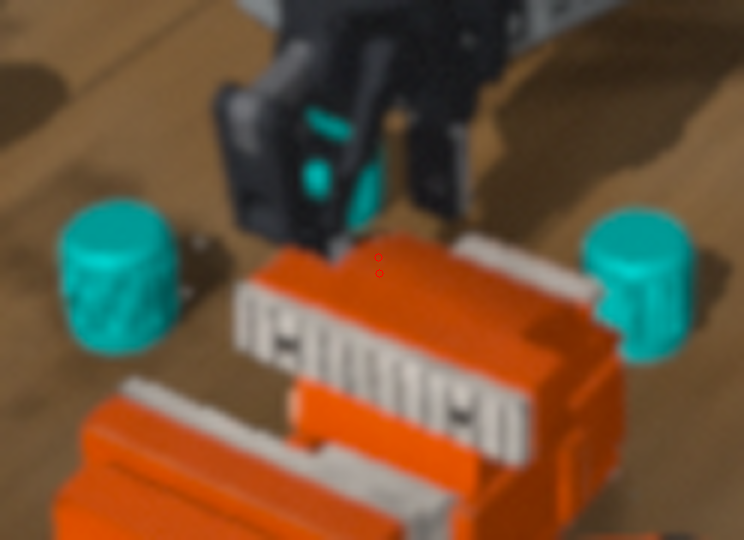

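View pics/top7c.png

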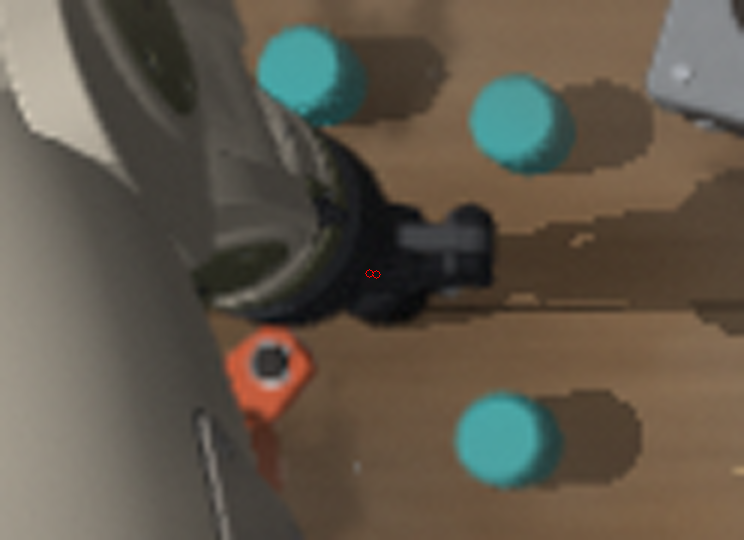

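Emit:
carry_out(motion=[{"jaw": 0.4, "tx": 0, "ty": 0, "tz": 1, "wx": 0, "wy": 0, "wz": 0}, {"jaw": 0.4, "tx": 0, "ty": 0, "tz": 0.7, "wx": 0, "wy": 0, "wz": 0}, {"jaw": 0.4, "tx": 0, "ty": 0, "tz": 0.6, "wx": 0, "wy": 0, "wz": 0}, {"jaw": 0.4, "tx": 0, "ty": 0, "tz": 0, "wx": 0, "wy": 0, "wz": 0}])

```text
clock: 11.18
tcp_pos: [0.4807, 0.2999, 0.1819]
orientation: [-0.001, -0.0, 1.0, -0.0]
wrist_force: [0.1, -0.7, 0.3]
finger_gap: 0.0598
```

Emit:
carry_out(motion=[{"jaw": -1, "tx": 0, "ty": 0, "tz": 0, "wx": 0, "wy": 0, "wz": 0}, {"jaw": -1, "tx": 0, "ty": 0, "tz": 0, "wx": 0, "wy": 0, "wz": 0}, {"jaw": -1, "tx": 0, "ty": 0, "tz": 0, "wx": 0, "wy": 0, "wz": 0}, {"jaw": -1, "tx": 0, "ty": 0, "tz": 0, "wx": 0, "wy": 0, "wz": 0}, {"jaw": -1, "tx": 0, "ty": 0, "tz": 0, "wx": 0, "wy": 0, "wz": 0}], force=50)

```text
clock: 11.8
tcp_pos: [0.4813, 0.3001, 0.183]
orientation: [0.0, -0.0, 1.0, 0.0]
wrist_force: [0.1, -0.5, 3.5]
finger_gap: 0.0368
```

Emit:
carry_out(motion=[{"jaw": -1, "tx": 0, "ty": 0, "tz": -1, "wx": 0, "wy": 0, "wz": 0}, {"jaw": -1, "tx": 0, "ty": 0, "tz": -3, "wx": 0, "wy": 0, "wz": 0}, {"jaw": -1, "tx": 0, "ty": 0, "tz": -4, "wx": 0, "wy": 0, "wz": 0}, {"jaw": -1, "tx": 0, "ty": 0, "tz": -4, "wx": 0, "wy": 0, "wz": 0}, {"jaw": -1, "tx": 0, "ty": 0, "tz": -2, "wx": 0, "wy": 0, "wz": 0}, {"jaw": -1, "tx": 0, "ty": 0, "tz": 0, "wx": 0, "wy": 0, "wz": 0}])

```text
clock: 12.55
tcp_pos: [0.4815, 0.3002, 0.3247]
orientation: [0.002, -0.0, 1.0, 0.001]
wrist_force: [-0.1, 0.2, -0.4]
finger_gap: 0.0369
```

```bash
python3 - <<'E'
from h import *
snap("8",names=("scene",),pts=[[.481,.3,.15]],half=(62,45),k=6)
im=cv2.imread("pics/top0.png");u0,v0=240,165
g=cv2.resize(im[165:240,240:355].max(2),None,fx=8,fy=8,interpolation=cv2.INTER_CUBIC)
for th in(70,85):
    cs,_=cv2.findContours((g<th).astype(np.uint8),cv2.RETR_EXTERNAL,cv2.CHAIN_APPROX_NONE)
    for c in cs:
        if cv2.contourArea(c)<5000 or cv2.contourArea(c)>60000:continue
        h=cv2.convexHull(c);e=cv2.fitEllipse(h);q=(np.array(e[0])+.5)/8-.5+[u0,v0]
        print(th,cv2.contourArea(c),q.round(2),np.round(np.array(e[1])/8,1),"z.05",onz("top",q,.05).round(4),"z.051",onz("top",q,.0535).round(4))
E
```

```text
12.55 [0.4815 0.3002 0.3247] [-0.14  0.23 -0.36] 0.03687723832345896
scene [[269.1, 222.9], [269.4, 223.7]]
70 12623.5 [329.92 208.13] [16.  16.2] z.05 [ 0.5474 -0.0447  0.05  ] z.051 [ 0.5467 -0.0446  0.0535]
70 12450.0 [311.47 203.21] [15.9 16.1] z.05 [0.5604 0.0014 0.05  ] z.051 [0.5597 0.0014 0.0535]
70 12239.5 [293.1 198.3] [15.7 16. ] z.05 [0.5734 0.0475 0.05  ] z.051 [0.5727 0.0473 0.0535]
70 14130.5 [262.39 190.16] [16.8 17.3] z.05 [0.5952 0.1251 0.05  ] z.051 [0.5944 0.1247 0.0535]
85 14124.5 [329.93 208.13] [16.5 17.7] z.05 [ 0.5474 -0.0447  0.05  ] z.051 [ 0.5467 -0.0446  0.0535]
85 14073.5 [311.53 203.18] [16.5 17.7] z.05 [0.5604 0.0012 0.05  ] z.051 [0.5597 0.0012 0.0535]
85 13646.0 [293.28 198.28] [16.6 16.8] z.05 [0.5734 0.047  0.05  ] z.051 [0.5727 0.0469 0.0535]
85 8384.5 [344.18 202.21] [26.  32.6] z.05 [ 0.5621 -0.0808  0.05  ] z.051 [ 0.5614 -0.0805  0.0535]
85 15561.5 [262.47 190.17] [17.5 18.2] z.05 [0.5951 0.1249 0.05  ] z.051 [0.5943 0.1245 0.0535]
```

View pics/scene8c.png

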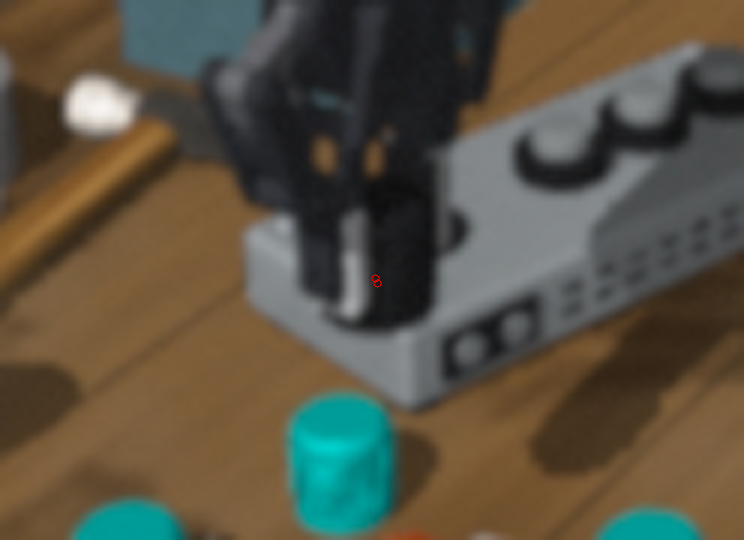

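Emit:
carry_out(motion=[{"jaw": -1, "tx": -2.3, "ty": -3.5, "tz": 0, "wx": 0, "wy": 0, "wz": 0}, {"jaw": -1, "tx": -2.3, "ty": -3.5, "tz": 0, "wx": 0, "wy": 0, "wz": 0}, {"jaw": -1, "tx": -2.3, "ty": -3.5, "tz": 0, "wx": 0, "wy": 0, "wz": 0}, {"jaw": -1, "tx": -2.3, "ty": -3.5, "tz": 0, "wx": 0, "wy": 0, "wz": 0}, {"jaw": -1, "tx": -2.3, "ty": -3.5, "tz": 1, "wx": 0, "wy": 0, "wz": 0}, {"jaw": -1, "tx": 0, "ty": 0, "tz": 2, "wx": 0, "wy": 0, "wz": 0}, {"jaw": -1, "tx": 0, "ty": 0, "tz": 1.5, "wx": 0, "wy": 0, "wz": 0}, {"jaw": -1, "tx": 0, "ty": 0, "tz": 0, "wx": 0, "wy": 0, "wz": 0}, {"jaw": -1, "tx": 0, "ty": 0, "tz": 0, "wx": 0, "wy": 0, "wz": 0}])

```text
clock: 13.72
tcp_pos: [0.596, 0.1256, 0.2778]
orientation: [-0.0, -0.001, 1.0, -0.0]
wrist_force: [0.1, 0.4, -0.1]
finger_gap: 0.0367
```

```bash
python3 - <<'E'
from h import *
s=get_state()["tcp_pos"]
snap("9",names=("scene","top"),pts=[[.5955,.125,.05],[.5955,.125,.069],s-[0,0,.183]],half=(50,40),k=7.5)
E
```

```text
13.725 [0.596  0.1256 0.2778] [ 0.13  0.37 -0.1 ] 0.036689418829271715
scene [[274.0, 193.9], [275.1, 213.7], [274.8, 206.9], [274.1, 197.6]]
top [[259.7, 184.9], [262.4, 190.0], [261.6, 188.4], [260.2, 185.8]]
```

View pics/scene9c.png

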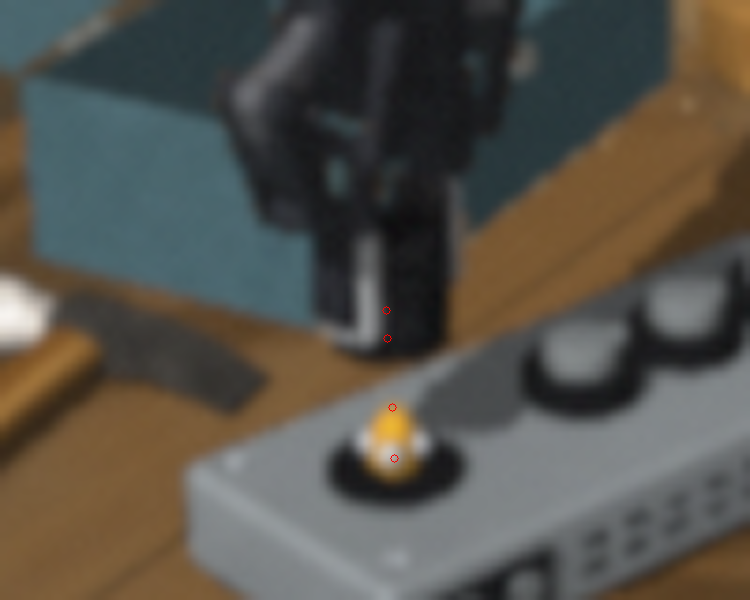

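View pics/top9c.png

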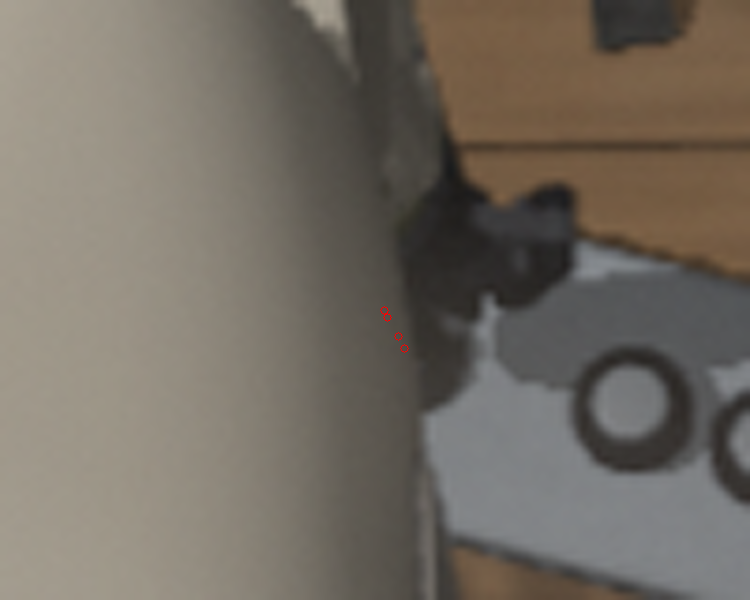

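```bash
cat >> h.py <<'E'
def circ(n,x,y,z,r):
    t=np.linspace(0,2*np.pi,72);return proj(n,np.c_[x+r*np.cos(t),y+r*np.sin(t),0*t+z])
def overlay(im,polys,cen,half,k,out):
    u,v=np.int32(cen);c=cv2.resize(im[v-half[1]:v+half[1],u-half[0]:u+half[0]],None,fx=k,fy=k,interpolation=cv2.INTER_CUBIC)
    c=cv2.convertScaleAbs(c,alpha=1.8,beta=10)
    for p,col in polys: cv2.polylines(c,[np.round((p-[u,v]+half+.5)*k-.5).astype(np.int32)],True,col,1)
    cv2.imwrite(out,c)
E
python3 - <<'E'
from h import *
im=cv2.imread("pics/scene9.png");s=get_state()["tcp_pos"];b=np.array([.5,.7])
x,y=.5955,.125;z=s[2]-.183
P=[(circ("scene",x,y,.05,.023)+b,(0,255,0)),(circ("scene",x,y,.045,.023)+b,(0,255,0)),(circ("scene",x,y,.069,.004)+b,(255,0,255)),(sil("scene",s[0],s[1],z)+b,(0,0,255))]
for yy in(.001,-.047):
    v=np.array([.5723,.0474])if yy>0 else np.array([.5593,.0012])
    P+=[(circ("scene",*v,.067,.013)+b,(255,255,0)),(circ("scene",*v,.057,.021)+b,(0,255,255))]
overlay(im,P,(285,205),np.array([40,30]),10,"pics/o9.png")
E
```

```text
(no output)
```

View pics/o9.png

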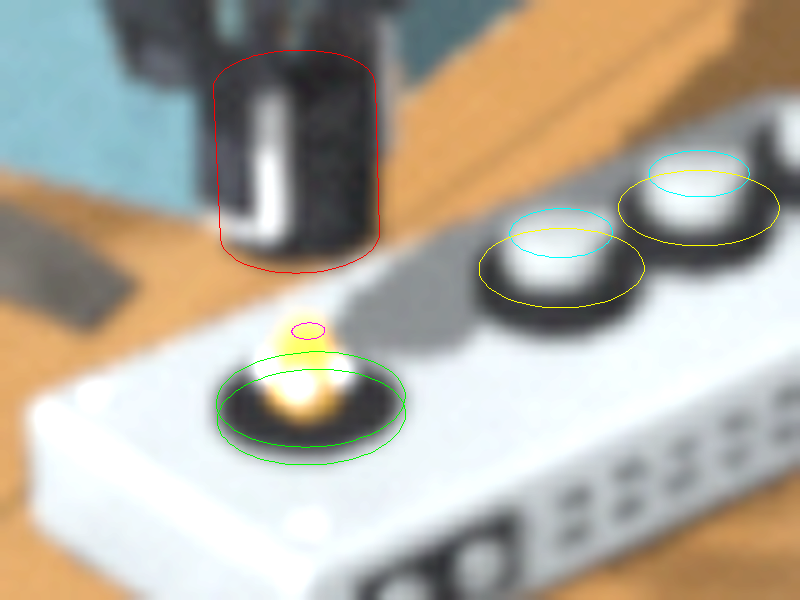

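Emit:
carry_out(motion=[{"jaw": -1, "tx": 0, "ty": 0, "tz": 1.5, "wx": 0, "wy": 0, "wz": 0}, {"jaw": -1, "tx": 0, "ty": 0, "tz": 1, "wx": 0, "wy": 0, "wz": 0}, {"jaw": -1, "tx": 0, "ty": 0, "tz": 0.4, "wx": 0, "wy": 0, "wz": 0}, {"jaw": -1, "tx": 0, "ty": 0, "tz": 0, "wx": 0, "wy": 0, "wz": 0}], force=80)

```text
clock: 14.32
tcp_pos: [0.596, 0.125, 0.248]
orientation: [-0.001, -0.0, 1.0, -0.0]
wrist_force: [0.2, 0.2, 0.4]
finger_gap: 0.0367
```

```bash
python3 - <<'E'
from h import *
snap("10",half=(50,40),k=7.5)
E
```

```text
14.325 [0.596 0.125 0.248] [0.2  0.24 0.42] 0.03673504755911079
scene [[274.6, 204.7]]
```

View pics/scene10c.png

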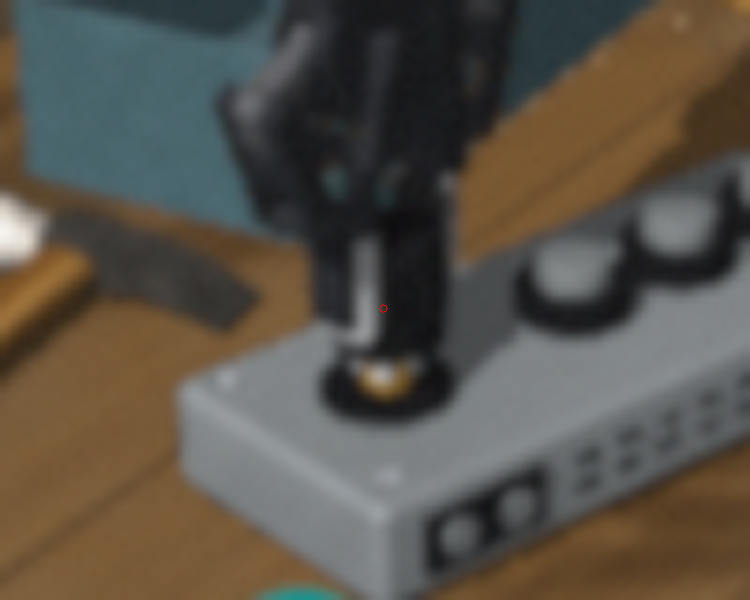

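Emit:
carry_out(motion=[{"jaw": -1, "tx": 0, "ty": 0, "tz": 0.3, "wx": 0, "wy": 0, "wz": 0}, {"jaw": -1, "tx": 0, "ty": 0, "tz": 0.2, "wx": 0, "wy": 0, "wz": 0}, {"jaw": -1, "tx": 0, "ty": 0, "tz": 0.1, "wx": 0, "wy": 0, "wz": 0}, {"jaw": -1, "tx": 0, "ty": 0, "tz": 0, "wx": 0, "wy": 0, "wz": 0}])

```text
clock: 14.88
tcp_pos: [0.5963, 0.1252, 0.2432]
orientation: [0.0, -0.0, 1.0, 0.0]
wrist_force: [-0.8, 0.8, 3.2]
finger_gap: 0.036
```

Emit:
carry_out(motion=[{"jaw": -1, "tx": 0, "ty": 0, "tz": 0.15, "wx": 0, "wy": 0, "wz": 0}, {"jaw": -1, "tx": 0, "ty": 0, "tz": 0.1, "wx": 0, "wy": 0, "wz": 0}, {"jaw": -1, "tx": 0, "ty": 0, "tz": 0, "wx": 0, "wy": 0, "wz": 0}])

```text
clock: 15.25
tcp_pos: [0.5962, 0.1258, 0.2415]
orientation: [0.001, -0.001, 1.0, 0.001]
wrist_force: [-3.1, 3.7, 8.8]
finger_gap: 0.0364
```

Emit:
carry_out(motion=[{"jaw": -1, "tx": 0.05, "ty": 0.1, "tz": 0, "wx": 0, "wy": 0, "wz": 0}, {"jaw": -1, "tx": 0, "ty": 0, "tz": 0.1, "wx": 0, "wy": 0, "wz": 0}, {"jaw": -1, "tx": 0, "ty": 0, "tz": 0, "wx": 0, "wy": 0, "wz": 0}])

```text
clock: 15.62
tcp_pos: [0.5959, 0.1266, 0.2407]
orientation: [0.001, -0.001, 1.0, 0.001]
wrist_force: [-3.0, 2.4, 8.3]
finger_gap: 0.0363
```

Emit:
carry_out(motion=[{"jaw": -1, "tx": 0, "ty": 0.05, "tz": 0.15, "wx": 0, "wy": 0, "wz": 0}, {"jaw": -1, "tx": 0, "ty": 0, "tz": 0.1, "wx": 0, "wy": 0, "wz": 0}, {"jaw": -1, "tx": 0, "ty": 0, "tz": 0, "wx": 0, "wy": 0, "wz": 0}])

```text
clock: 16.0
tcp_pos: [0.5955, 0.1268, 0.2361]
orientation: [-0.0, -0.0, 1.0, 0.0]
wrist_force: [0.6, 2.6, -4.3]
finger_gap: 0.0361
```

```bash
python3 - <<'E'
from h import *
snap("11",half=(50,40),k=7.5)
E
```

```text
16.0 [0.5955 0.1268 0.2361] [ 0.62  2.56 -4.29] 0.03605033645966448
scene [[274.5, 209.3]]
```

View pics/scene11c.png

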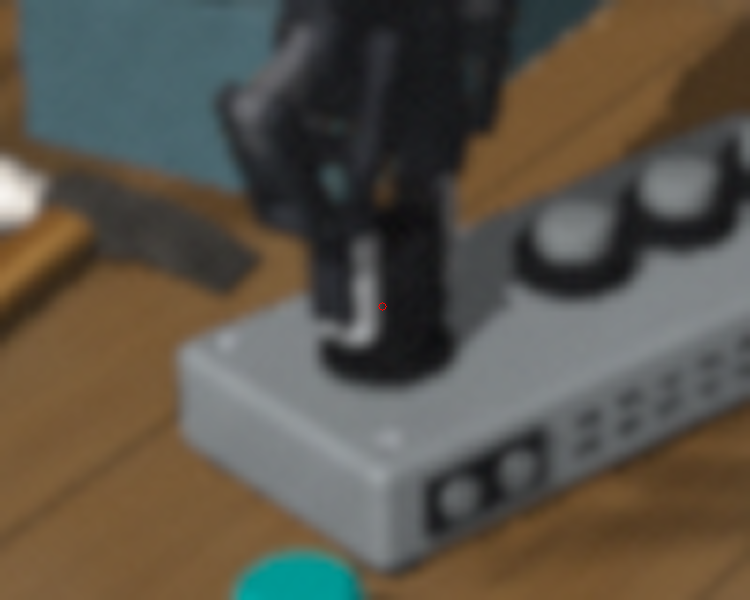

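Emit:
carry_out(motion=[{"jaw": -1, "tx": 0, "ty": 0, "tz": 0.2, "wx": 0, "wy": 0, "wz": 0}, {"jaw": -1, "tx": 0, "ty": 0, "tz": 0.15, "wx": 0, "wy": 0, "wz": 0}, {"jaw": -1, "tx": 0, "ty": 0, "tz": 0, "wx": 0, "wy": 0, "wz": 0}])

```text
clock: 16.42
tcp_pos: [0.5955, 0.1264, 0.2333]
orientation: [-0.0, -0.0, 1.0, -0.0]
wrist_force: [-1.9, 1.4, 0.9]
finger_gap: 0.0364
```

Emit:
carry_out(motion=[{"jaw": -1, "tx": 0, "ty": 0, "tz": 0.15, "wx": 0, "wy": 0, "wz": 0}, {"jaw": -1, "tx": 0, "ty": 0, "tz": 0.1, "wx": 0, "wy": 0, "wz": 0}, {"jaw": -1, "tx": 0, "ty": 0, "tz": 0, "wx": 0, "wy": 0, "wz": 0}])

```text
clock: 16.8
tcp_pos: [0.5954, 0.1264, 0.2332]
orientation: [0.001, -0.0, 1.0, -0.0]
wrist_force: [-7.8, -0.1, 15.4]
finger_gap: 0.0362
```

Emit:
carry_out(motion=[{"jaw": -1, "tx": 0, "ty": 0, "tz": -0.05, "wx": 0, "wy": 0, "wz": 0}, {"jaw": -1, "tx": 0, "ty": 0, "tz": 0, "wx": 0, "wy": 0, "wz": 0}, {"jaw": -1, "tx": 0, "ty": 0, "tz": 0, "wx": 0, "wy": 0, "wz": 0}, {"jaw": -1, "tx": 0, "ty": 0, "tz": 0, "wx": 0, "wy": 0, "wz": 0}])

```text
clock: 17.3
tcp_pos: [0.5954, 0.1264, 0.2332]
orientation: [0.0, -0.0, 1.0, -0.0]
wrist_force: [-6.4, 0.3, 12.5]
finger_gap: 0.0365
```

```bash
python3 - <<'E'
from h import *
snap("12",names=("scene","top"),half=(50,40),k=7.5)
print(get_state()["wrist_force"])
E
```

```text
17.3 [0.5954 0.1264 0.2332] [-6.37  0.31 12.52] 0.036486256104132704
scene [[274.7, 210.3]]
top [[261.4, 189.2]]
[-5.45412506  0.60269091 12.48545067]
```

View pics/scene12c.png

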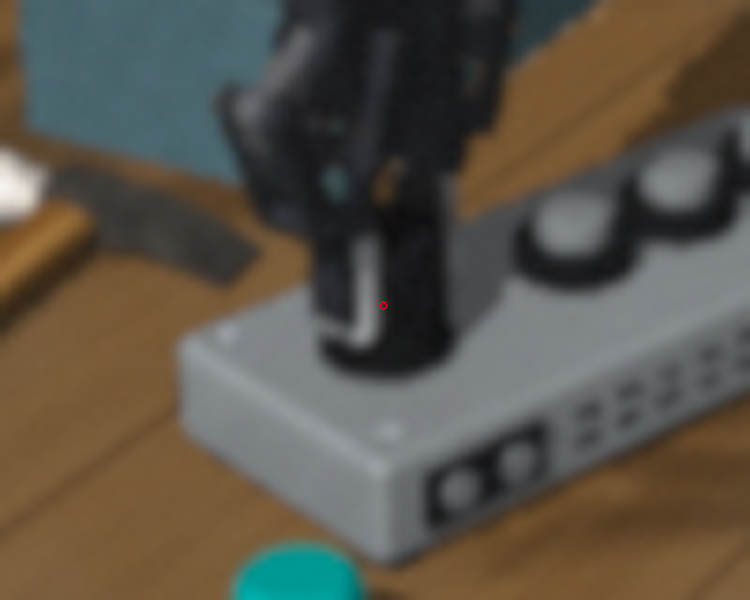

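View pics/scene12.png

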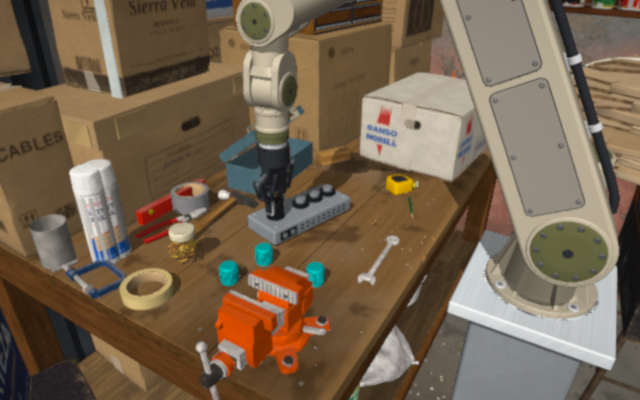

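The scene view shows the cap on its seat at about (275,212), the keys back up, and the tape measure, jar and block where they were. The push is steady at 12.5 N, so I'm handing in.

```bash
python3 - <<'E'
from h import *
print(env.hand_in());s=get_state();print(s["clock"],s["wrist_force"],s["tcp_pos"])
E
```

```text
the job is handed in; nothing more can be done
None
the job is handed in; nothing more can be done
```

I pressed the three keys right down in order: far, middle, near. Each met its stop at about 15–17 N, 5.7 mm down, against the 6 mm given. In the pictures taken after each release, the keys were back up.

I then put the black cap over the stud and pushed until it snapped on; the force fell from about 8 N to -4 N at the click. I kept pressing until it met the seat. At the end the rim was about 50 mm above the bench, worked out from the tool height, with the gripper still holding the cap and pressing at about 12.5 N. The robot's clock stood at about 17 s, against the 58 s limit.

**What disagreed or could not be checked:**
- **Heights from the cameras:** triangulating the two views put the pack's points about 3–6 mm too low. The key heights were confirmed by contact instead.
- **Cap height:** only the top camera could measure the cap, because the vise hid it from the scene camera. The cap's height is therefore the given one.
- **Cap placing:** the arm blocked the top camera at the stud, so I checked the placing only in the scene view and by force. I made a sideways correction of about 1.5 mm during the push.
- **Sideways force:** about 6 N remains at the wrist while pressing.
- **Other objects:** the tape measure, sanding block and jar looked unmoved in the last scene picture; I did not measure them.

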